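# Set up the folding stand and lean the care-symbol board on it

## Robot

A 7-joint arm with a two-finger parallel gripper is mounted at the origin on the work surface. World frame = base frame: x ahead of the robot, y to its left, z up, the work surface at z = 0. Lengths are in m, angles in rad, forces in N, time in s.
With the tool pointing down it reaches from about 0.4 to 0.875 m from the base axis. Payload 19.3 kg.
Tool frame: the origin (TCP) lies midway between the tips of the shut fingers; the grasp point (between the pads) lies 19 mm behind it (bot.pinch_z is the distance from the TCP to the grasp point, in m); z points along the fingers, y is the line along which they close (so a half turn about z gives the same grasp; the last joint's range is limited). The gripper opens to 85 mm and grips with 20 to 120 N. Pads are 22 mm wide; open, the fingers measure 114 mm over their backs; the gripper's body (76 mm by 85 mm) begins 54 mm behind the grasp point. The pads swing forward as they close: fully open they stand 13 mm farther back than shut.
Start: joints at [1.088, 0.521, -0.036, 1.599, 0.021, 1.021, -0.113], TCP at [0.251, -0.573, 0.231] pointing down, gripper open.
Joint ranges: [-2.91, 2.91], [-0.3, 2.13], [-1.5, 1.42], [0.17, 2.43], [-1.26, 4.41], [0.16, 1.93], [-2.52, 2.52]. Speed limits (rad/s): [1.89, 1.89, 2.39, 2.39, 3.01, 3.01, 3.01].

## Interface

Orientations are given as [roll, pitch, yaw] about the fixed x, y, z axes, in that order (R = Rz(yaw) Ry(pitch) Rx(roll)).
In Python, from workcell import observe, viewer, bot gives the robot as it stands. The module is installed in compiled form; this text tells all that it offers.
- The arm moves only by the tool play_rows, never from a script. Its argument "motion" is a list of rows, each a list of 7 numbers: the shift along the tool's x, y, z in cm, then the turn, a rotation vector about the tool's x, y, z in rad, then the opening, from -1 (shut) to 1 (fully open), so that 0 is half open. A call has exactly 5 rows; each row is the pose to reach, as a shift and turn from the pose commanded when the call began, along the tool's axes at that moment; what a row does not reach only later rows make up. A row lasts 1/10 s, in which the tool goes at most 50 mm and 8.59 degrees, less where a joint would pass 70% of its speed; a pose out of reach is approached as far as the arm can. A call with a gripper value outside its range is refused whole. The fingers move at their own pace and stop on an object; "squeeze" is the grip in N (left out, the last holds). Time passes only in rows, so rows that repeat a pose let the fingers close, or fill a call up. It gives the time, the measured TCP pose, the force, the opening and the grip force at its end, in the units of the state.
- observe(): the state, without advancing time (a new reading comes with each control period).
- viewer.grab_frame(name): name is "scene" or "top" or "wrist"; returns (picture, depth): 400x640x3 uint8, red, green, blue; 400x640 float32, m along the optical axis (not along the pixel's ray), 0 where there is no reading.
- viewer.camera_info(name): a dict with "fx", "fy", "cx", "cy" (pixels), "k1" (the pictures are not rectified: a ray, as slopes to the right and down, at radius r is drawn at 1 + k1 r^2 times it, then the intrinsics apply), "R" (3x3) and "t" (3): a world point X has camera coordinates R X + t. Camera axes: x right, y down, z forward; pixel columns grow to the right and rows downward; lengths in m; the calibration is good to about 2 mm. A picture is of the moment at which its call begins: read the wrist's pose just before it. camera_info takes no time and is no camera call; for the wrist camera it gives the pose at the moment of the call.
- bot.job_done(): hands the job in; it is judged then, once.
The state is a dict: "clock": time; "qpos": joint angles; "qd": joint speeds; "joint_efforts": joint torques, N m; "position": TCP position; "tool_rot": TCP orientation; "force": force on the tool from outside, world axes, zero at the start; "moment": the same for the moment, N m; "grip_width": finger opening in m; "finger_force": force on a finger pad.
Only numpy, scipy, OpenCV 4.12 (cv2) and the standard library are available. Lean on these libraries where they do the work, as an engineer would, in place of code of your own. Each camera call takes 0.05 s, during which the arm holds its last target. There are 200 camera calls.

## Task

Put the folded stand down in the middle of the rubber mat, lined up with the mat's long sides, and let go of it. Then swing its back up until it snaps fully open, take the board from the rack and set it upright on the stand, centred behind the two lips and leaning on the back. Leave the carton, the bottle and the jar where they are, and do not let the board fall flat.

Things in the scene. Friction and masses are not known exactly. Their poses are not given: they have to be found in the camera images.
- stand: Folding stand, 0.8 kg, loose. Origin: centre of its base's underside; x to its rear, y left, z up. Base: aluminium plate 98 (x) x 110 (y) x 10 mm, x = -76 to 22, with a grey block behind it. The back is hinged near the block; folded, it lies forward over the plate and out beyond its front edge.
- stand_mid (a point): Middle of the stand's base plan: 5 mm above its underside, on the origin of the stand, same axes.
- stand_block (a point): Centre of the stand's grey block, 54 (x) x 50 (y) x 42 mm high, 49 mm behind the origin, 21 mm up, stand's axes. Most of the weight is here: carry the stand by it, gripped across its 50 mm width (both sides are free down to the table). The open back leans over it.
- stand_hinge (a point): Hinge axis (along the stand's y) of the back: 14 mm behind the origin, 26 mm above the underside.
- stand_ball (a point): Centre of a grey ball, 22 mm in diameter, at the free end of the back, 135 mm from the hinge axis, on a bar 14 mm wide, 8 mm thick. A cross panel 64 mm wide lies 27 to 97 mm from the hinge, its front face 12 mm off the bar's middle (facing down when folded). Folded, the ball is 45 mm ahead of the plate, 26 mm above the stand's underside.
- stand_rest (a point): Where the foot of the leaning board belongs: on the plate's top (10 mm up), 7 mm ahead of the stand's origin, stand's axes. Two lips, 10 (x) x 14 (y) mm, rise 14 mm above the plate at y = -46 and +46, their rear faces 13 mm ahead of this point. The open back's front plane leans 15 degrees to the rear and meets the plate 4 mm behind this point.
- stand_back (a joint): Angle of the stand's back, rad: 0 folded flat forward, 1.83 fully open (15 degrees past upright, on its stop). The ball goes up and to the rear as it grows. An over-centre spring snaps it to 0 when let go below about 1.05 and to 1.83 above about 1.15; about 1 N at the ball is needed.
- mat: Black rubber mat, 260 (x) x 170 (y) x 3 mm, fixed; origin at the centre of its underside. Its x axis is its long direction.
- mat_mid (a point): Centre of the mat's top.
- board: White board with grey symbols, 8 (x) x 148 (y) x 210 mm (z), 0.18 kg, loose; both faces are alike. Origin: centre of its bottom edge; z points up to its top edge.
- board_mid (a point): Centre of the board, half-way up (105 mm above its foot and 105 mm below its top edge), board's axes.
- board_foot (a point): Centre of the board's bottom edge, board's axes.
- rack: Wooden rack, 90 (x) x 150 (y) x 40 mm high, fixed; origin at the centre of its underside. The board stands upright in its slot, 12 mm wide (x), open at the ends, slot floor 6 mm up.
- carton: Bystander: brown detergent carton 60 x 100 x 90 mm; origin at the centre of its underside.
- bottle: Bystander: white detergent bottle, 70 mm in diameter, 160 mm high; origin at the centre of its underside.
- jar: Bystander: jar, 80 mm in diameter, 90 mm high; origin at the centre of its underside.
Mind the look-alikes: they are no part of the job. Of the things that look like the board, the middle-sized one is meant. Several things look just like the stand: the one meant starts nearest to the robot's base.

How it is judged:
On the way, in this order (a step that is already met when the one before it is completed fails the run):
1. the stand, still folded, lies let go of in the middle of the mat, square to it (horizontal distance between stand_mid and mat_mid below 0.03 m and angle between the x axis of stand_mid and the x axis of mat_mid, either way round below 0.2 rad and angle between stand_mid's own z axis and vertical below 0.08 rad and height (world z) of stand_mid below 0.016 m and contact force between the fingers and stand below 0.1 N and value of joint stand_back below 0.2 rad), for 0.2 s.
2. the stand's back is snapped fully open and let go of, the stand still on the mat (horizontal distance between stand_mid and mat_mid below 0.03 m and angle between the x axis of stand_mid and the x axis of mat_mid, either way round below 0.2 rad and angle between stand_mid's own z axis and vertical below 0.08 rad and height (world z) of stand_mid below 0.016 m and contact force between the fingers and stand below 0.1 N and value of joint stand_back above 1.72 rad), for 0.2 s.
3. the board stands on the stand, leaning on its back (horizontal distance between stand_mid and mat_mid below 0.03 m and angle between the x axis of stand_mid and the x axis of mat_mid, either way round below 0.2 rad and angle between stand_mid's own z axis and vertical below 0.08 rad and height (world z) of stand_mid below 0.016 m and value of joint stand_back above 1.72 rad and x of board_foot in the frame of stand_mid between -0.022 and 0.012 m and y of board_foot in the frame of stand_mid between -0.03 and 0.03 m and z of board_foot in the frame of stand_mid below 0.012 m and angle between board_mid's own z axis and vertical between 0.12 and 0.45 rad and x of board_mid in the frame of stand_mid above 0 m and angle between the y axis of board_mid and the y axis of stand_mid, either way round below 0.15 rad), for 0.2 s.
At the end, for the whole second after the job is handed in: Stand flat on the mat, centred within 30 mm, within 0.2 rad of its long axis (either way), back open above 1.72 rad. Board foot on the plate between lips and back (x -22 to 12 mm, within 30 mm of the middle), within 0.15 rad of the stand, leaning back 0.12 to 0.45 rad. Both at rest (all of step 3 and linear speed of each of stand, board below 0.02 m/s and angular speed of each of stand, board below 0.1 rad/s); the robot touches nothing.
It fails at once if the detergent carton is moved more than 30 mm (distance of carton from where it was at the start of the episode above 0.03 m).
It fails at once if the detergent bottle is moved more than 30 mm (distance of bottle from where it was at the start of the episode above 0.03 m).
It fails at once if the jar is moved more than 30 mm (distance of jar from where it was at the start of the episode above 0.03 m).
It fails at once if the board falls flat (angle between board_mid's own z axis and vertical above 1.2 rad).
It also fails if it takes over 72 s, if anything falls off the work surface, if the arm or the gripper's body presses on something with over 40 N, if the wrist force passes 120 N, or if a joint passes its speed limit or range.

## Working session

There is one attempt and no reset: what is moved stays moved. The work goes in short steps, Python scripts to look and compute and a tool call to move; the robot and the scene stay as the last step left them, time stands still between calls to the robot, and variables do not carry over. Pictures are saved under pics/ and viewed, at most 11 in all, crops included, and the job is handed in when it is done.

Besides the shell and the picture viewer there is one more tool, called after ">>>" as a command line: name --pt "numbers of a row" for each row, then --argument value for the rest. play_rows: Moves the arm, as the interface text tells. Its arguments: {"type":"object","properties":{"motion":{"type":"array"},"squeeze":{"type":"number"}},"required":["motion"]}

```bash
mkdir -p pics
cat > h.py <<'E'
import numpy as np, cv2
from workcell import observe, viewer, bot
from scipy.spatial.transform import Rotation as Rn
def cloud(name, step=1):
    ci=viewer.camera_info(name); im,d=viewer.grab_frame(name)
    v,u=np.mgrid[0:400,0:640]
    K=np.array([[ci['fx'],0,ci['cx']],[0,ci['fy'],ci['cy']],[0,0,1.]])
    p=cv2.undistortPoints(np.stack([u,v],-1).reshape(-1,1,2).astype(float),K,np.array([ci['k1'],0,0,0,0])).reshape(400,640,2)
    P=np.dstack([p*d[...,None],d])
    W=(P-np.array(ci['t']))@np.array(ci['R'])
    W[d==0]=np.nan
    return im,d,W
def save(im,n): cv2.imwrite('pics/'+n,cv2.cvtColor(im,cv2.COLOR_RGB2BGR))
E
python3 - <<'E'
from h import *
print(observe())
ims=[]
for n in('top','scene'):
    im,d,W=cloud(n); np.savez('/tmp/'+n,im=im,d=d,W=W); ims.append(im)
    ci=viewer.camera_info(n); print(n,-np.array(ci['R']).T@ci['t'], ci['fx'], np.nanmin(W[...,2]),np.nanmax(W[...,2]))
    save(im,n+'0.png')
E
```

```text
{'clock': 0.0, 'qpos': array([ 1.08782335,  0.52203525, -0.03634961,  1.59999279,  0.02119943,
        1.02109805, -0.11281272]), 'qd': array([-0.0012014 ,  0.0006272 , -0.00143015, -0.00040246, -0.00034725,
       -0.00157267, -0.00147414]), 'joint_efforts': array([-2.76066726e-05, -9.27105618e+01,  1.97877891e+00, -3.69929016e+01,
        1.76877104e-02,  8.04433163e-03, -9.26407938e-05]), 'position': array([ 0.2505637 , -0.57221076,  0.2307177 ]), 'tool_rot': array([-3.14044629e+00,  7.02215837e-05,  4.12769000e-01]), 'force': array([ 0.58299231,  1.16652855, -0.47960385]), 'moment': array([-0.00266712,  0.01075909,  0.0283106 ]), 'finger_force': 0.0, 'grip_width': 0.08527586413534756}
top [0.39811838 0.04916827 1.53830073] 408.1243966761775 -0.7784243009570576 0.8504017052992291
scene [ 1.19940545 -0.4178002   1.33233828] 459.6172478807684 -0.7809703347185334 0.7765567236548009
```

View pics/top0.png

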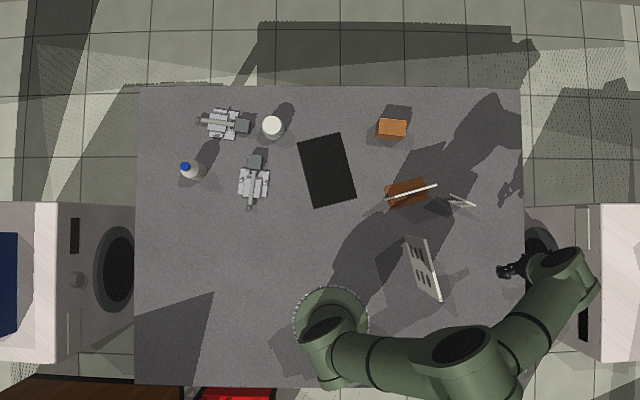

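View pics/scene0.png

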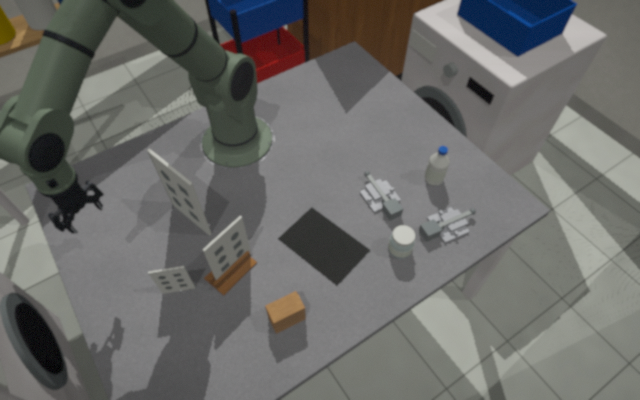

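The top view shows two stand look-alikes, at (253,183) and (225,124). The lower one is nearest the base at about (330,325), so it is the one meant. The three boards are at (422,268) large, (411,192) in the rack, and (460,200) small, so the rack one is the middle size. Bottle (188,170), jar (272,127) and carton (391,128) are bystanders. I'll measure these and confirm with one enlarged crop.

```bash
cat > m1.py <<'E'
from h import *
z=np.load('/tmp/top.npz'); im,W=z['im'],z['W']
Z=W[...,2]; g=im.astype(int); s=g.max(2)-g.min(2)
def rect(m,name):
    m=m.astype(np.uint8)
    n,l,st,c=cv2.connectedComponentsWithStats(m)
    if n<2: print(name,'none');return
    k=1+np.argmax(st[1:,4]); P=W[l==k]
    r=cv2.minAreaRect((P[:,:2]*1000).astype(np.float32))
    print(name,st[k,4],'c',np.round(r[0],1),'size',np.round(r[1],1),'ang',round(r[2],1),'z',np.round(np.percentile(P[:,2],[2,50,98]),4))
def roi(x0,x1,y0,y1):
    m=np.zeros((400,640),bool); m[y0:y1,x0:x1]=1; return m
rect(roi(285,370,120,220)&(g.max(2)<45)&(Z<.02),'mat')
for n,b in dict(standA=(230,280,145,220),standB=(190,256,98,148)).items():
    R=roi(*b); rect(R&(Z>.012)&(s<40),n); rect(R&(Z>.036)&(Z<.06),n+' block z>36')
    rect(R&(Z>.018)&(Z<.055),n+' upper')
rect(roi(375,440,170,215)&(Z>.06),'rackboard')
rect(roi(375,440,170,215)&(Z>.02)&(Z<.05)&(s>40),'rack')
rect(roi(440,485,185,215)&(Z>.03),'small')
rect(roi(395,450,230,310)&(Z>.03),'large')
rect(roi(365,420,105,150)&(Z>.05),'carton');rect(roi(255,290,108,142)&(Z>.06),'jar');rect(roi(170,205,150,190)&(Z>.1),'bottle')
z2=np.load('/tmp/scene.npz')
a=cv2.resize(im[150:220,225:325],(800,560),interpolation=cv2.INTER_CUBIC); 
b=cv2.resize(np.hstack([im[95:215,185:285],im[160:280,380:480]]),(800,480),interpolation=cv2.INTER_CUBIC)
save(b,'crop1.png')
E
python3 m1.py
```

```text
mat 3004 c [577.6  16.4] size [259.5 169.1] ang 14.6 z [-0.0034  0.0037  0.0108]
standA 836 c [526.5 294.6] size [207.  109.6] ang 0.7 z [0.0123 0.0271 0.0465]
standA block z>36 198 c [600.4 285.8] size [51.1 56. ] ang 83.3 z [0.0366 0.0425 0.0482]
standA upper 653 c [525.9 295.9] size [ 68.1 206.9] ang 84.7 z [0.0201 0.0302 0.0466]
standB 799 c [750.8 408. ] size [207.5 111. ] ang 81.6 z [0.0124 0.0284 0.0476]
standB block z>36 200 c [739.7 333.8] size [56.5 51.5] ang 81.1 z [0.0373 0.0428 0.0492]
standB upper 653 c [753.4 407.5] size [207.5  70.5] ang 79.9 z [0.0194 0.0309 0.0478]
rackboard 134 c [ 482.8 -268.3] size [  9.2 147.1] ang 16.4 z [0.0953 0.2155 0.2219]
rack 111 c [ 499.5 -279.8] size [ 10.7 147.8] ang 16.3 z [0.0346 0.04   0.0467]
small 197 c [ 457.1 -452. ] size [103.9   8.2] ang 68.6 z [0.0324 0.1063 0.1491]
large 1176 c [ 235.2 -302.7] size [202.3  15.3] ang 15.3 z [0.0374 0.2035 0.2887]
carton 535 c [ 723.4 -218.8] size [100.9  61.8] ang 83.6 z [0.0578 0.0903 0.0974]
jar 360 c [725.6 216.6] size [73.1 72.2] ang 87.7 z [0.0617 0.09   0.0979]
bottle 274 c [569.6 503.5] size [58.9 64.3] ang 70.6 z [0.1014 0.1195 0.1658]
```

View pics/crop1.png

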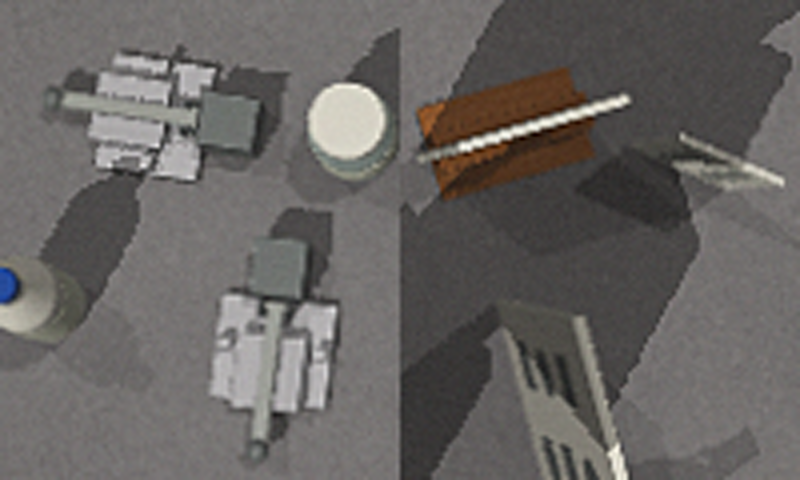

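The crop confirms it. The lower stand (crop 275,350) is the nearest and lies folded, with its block to the rear (+x) and yaw about -0.12. The board in the rack measures 147 mm wide, which makes it the middle one (the others are 104 mm and about 200 mm). I'll move over the stand now.

>>> play_rows --pt "0 0 -5 0 0 0 1" --pt "0 0 -10 0 0 0 1" --pt "3 -3 -14 0 0 0 1" --pt "6 -6 -14 0 0 0 1" --pt "9.5 -9.5 -14 0 0 0 1" --squeeze 60

```text
clock: 0.6
position: [0.3, -0.4462, 0.3723]
tool_rot: [3.14, -0.0, 0.412]
force: [2.0, 0.3, -0.7]
grip_width: 0.0856
finger_force: 0.0
```

>>> play_rows --pt "3.5 -3.5 0 0 0 0 1" --pt "7 -7 0 0 0 0 1" --pt "10 -10 0 0 0 0 1" --pt "13.5 -13.5 0 0 0 0 1" --pt "17 -17 0 0 0 0 1"

```text
clock: 1.1
position: [0.3873, -0.2216, 0.3713]
tool_rot: [3.141, 0.0, 0.412]
force: [1.1, -0.8, -0.8]
grip_width: 0.0855
finger_force: 0.0
```

>>> play_rows --pt "3.5 -3.5 0 0 0 0 1" --pt "7 -7 0 0 0 0 1" --pt "10 -10 0 0 0 0 1" --pt "13.5 -13.5 0 0 0 0 1" --pt "17 -17 0 0 0 0 1"

```text
clock: 1.6
position: [0.4749, 0.0022, 0.3714]
tool_rot: [3.141, -0.0, 0.412]
force: [1.3, -0.4, 1.2]
grip_width: 0.0858
finger_force: 0.0
```

>>> play_rows --pt "3.5 -3.5 0 0 0 0.1 1" --pt "7 -7 1 0 0 0.25 1" --pt "11 -10 3 0 0 0.4 1" --pt "15 -13.5 6 0 0 0.53 1" --pt "18 -16 8 0 0 0.53 1"

```text
clock: 2.1
position: [0.5662, 0.2006, 0.3019]
tool_rot: [3.141, -0.0, -0.123]
force: [1.5, -0.8, 0.6]
grip_width: 0.0855
finger_force: 0.0
```

```bash
cat >> h.py <<'E'
def rel(p,rpy=None):
    o=observe(); R0=Rn.from_euler('xyz',o['tool_rot']); R1=R0 if rpy is None else Rn.from_euler('xyz',rpy)
    print('at',np.round(o['position'],4),np.round(o['tool_rot'],3),'F',np.round(o['force'],1),'t',round(o['clock'],2),'shift cm',np.round(R0.inv().apply(np.array(p)-o['position'])*100,2),'turn',np.round((R0.inv()*R1).as_rotvec(),3))
def blob(W,m,name=''):
    n,l,st,c=cv2.connectedComponentsWithStats(m.astype(np.uint8)); k=1+np.argmax(st[1:,4]); P=W[l==k]
    r=cv2.minAreaRect((P[:,:2]*1000).astype(np.float32)); print(name,st[k,4],np.round(r[0],1),np.round(r[1],1),round(r[2],1),np.round(np.percentile(P[:,2],[2,50,98]),4)); return r
E
python3 - <<'E'
from h import *
im,d,W=cloud('wrist'); save(im,'w1.png'); np.savez('/tmp/w1',im=im,W=W)
rel([.6004,.2858,.15],[np.pi,0,-.12]); print(observe()['qpos'].round(2))
Z=W[...,2]; s=np.abs(W[...,0]-.6)<.1
near=np.hypot(W[...,0]-.6,W[...,1]-.286)<.06
blob(W,(Z>.036)&(Z<.05)&near,'block')
blob(W,(Z>.018)&(Z<.05)&(np.hypot(W[...,0]-.53,W[...,1]-.29)<.15),'upper')
E
```

```text
at [0.5659 0.2071 0.2971] [-3.141  0.005 -0.116] F [-8.   5.  -8.2] t 2.15 shift cm [ 2.59 -8.2  14.71] turn [-0.001  0.005  0.004]
[-0.13  0.46 -0.46  1.56  0.21  1.18 -2.32]
block 1407 [602.  284.4] [49.6 53.9] 83.9 [0.0389 0.041  0.0428]
upper 4012 [526.3 293.3] [ 64.2 206.6] 83.8 [0.0215 0.0292 0.0424]
```

View pics/w1.png

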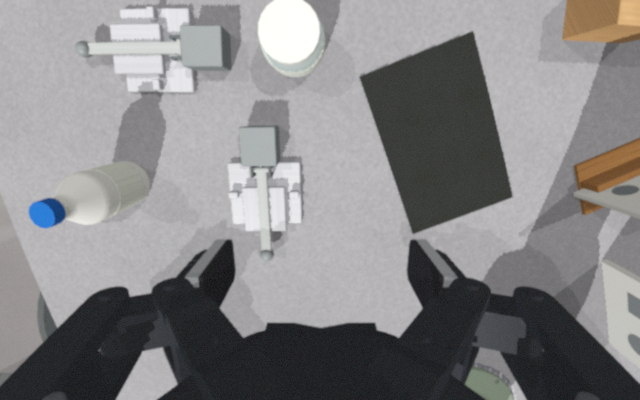

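The wrist view shows the block at pixel (259,145), clear of the jar at (290,35) and the bottle at (90,200). The cloud puts the block at (602, 284) mm, yaw -0.107, with its top at 41-42 mm, which matches the stated size.

>>> play_rows --pt "1 -2.5 3 0 0 0 1" --pt "1.7 -5 7 0 0 0 1" --pt "2.7 -8.1 11 0 0 0 1" --pt "2.7 -8.1 15 0 0 0 1" --pt "2.7 -8.1 17 0 0 0 1"

```text
clock: 2.65
position: [0.6002, 0.2767, 0.1284]
tool_rot: [3.139, 0.004, -0.115]
force: [-0.1, -0.8, 0.7]
grip_width: 0.0854
finger_force: 0.0
```

Run:
```python
from h import *
im,d,W=cloud('wrist')
Z=W[...,2]; near=np.hypot(W[...,0]-.6,W[...,1]-.286)<.06
blob(W,(Z>.036)&(Z<.05)&near,'block')
rel([.602,.2844,.010],[np.pi,0,-.107]); print(observe()['qpos'].round(2))
```

```text
block 3868 [601.8 284.3] [50.1 54.3] 83.5 [0.0391 0.041  0.0423]
at [0.5995 0.2758 0.1266] [ 3.138  0.006 -0.116] F [-1.1 -1.4 -2.7] t 2.7 shift cm [ 0.22 -0.93 11.66] turn [ 0.004  0.006 -0.009]
[-0.27  0.72 -0.39  1.57  0.32  0.93 -2.46]
```

>>> play_rows --pt "0 -0.5 0 0 0 -0.08 1" --pt "0.2 -0.9 1 0 0 -0.08 1" --pt "0.2 -0.9 3 0 0 -0.08 1" --pt "0.2 -0.9 4 0 0 -0.08 1" --pt "0.2 -0.9 4 0 0 -0.08 1"

```text
clock: 3.2
position: [0.6044, 0.2847, 0.0915]
tool_rot: [3.14, 0.002, -0.039]
force: [-0.4, -0.1, -0.1]
grip_width: 0.0856
finger_force: 0.0
```

Run:
```python
from h import *
rel([.602,.2844,.010],[np.pi,0,-.04]); print(observe()['qpos'].round(2))
```

```text
at [0.6044 0.2847 0.0915] [ 3.14e+00  2.00e-03 -3.90e-02] F [-0.4 -0.1 -0.1] t 3.2 shift cm [-0.22  0.03  8.15] turn [0.001 0.002 0.001]
[-0.28  0.77 -0.39  1.56  0.35  0.88 -2.41]
```

>>> play_rows --pt "-0.2 0 3 0 0 0 1" --pt "-0.2 0 5 0 0 0 1" --pt "-0.2 0 7 0 0 0 1" --pt "-0.2 0 8.1 0 0 0 1" --pt "-0.2 0 8.1 0 0 0 1"

```text
clock: 3.7
position: [0.6026, 0.2852, 0.0111]
tool_rot: [3.141, 0.001, -0.038]
force: [-0.5, 0.3, 0.2]
grip_width: 0.0854
finger_force: 0.0
```

>>> play_rows --pt "0 0 0 0 0 0 0.3" --pt "0 0 0 0 0 0 0.1" --pt "0 0 0 0 0 0 -0.1" --pt "0 0 0 0 0 0 -0.4" --pt "0 0 0 0 0 0 -0.4" --squeeze 70

```text
clock: 4.2
position: [0.6037, 0.2853, 0.0135]
tool_rot: [-3.141, -0.002, -0.038]
force: [-2.4, -2.9, 13.4]
grip_width: 0.0491
finger_force: 71.2
```

>>> play_rows --pt "0 0 0 0 0 0 -0.4" --pt "0 0 0 0 0 0 -0.4" --pt "0 0 -1 0 0 0 -0.4" --pt "0 0 -3 0 0 0 -0.4" --pt "0 0 -5 0 0 0 -0.4"

```text
clock: 4.7
position: [0.6025, 0.2851, 0.0625]
tool_rot: [3.141, 0.001, -0.037]
force: [-0.2, -0.1, -8.5]
grip_width: 0.0491
finger_force: 73.4
```

Run:
```python
from h import *
rel([.625,.0288,.09],[np.pi,0,.255]); o=observe();print(o['qpos'].round(2),o['finger_force'],o['grip_width'])
im,d,W=cloud('wrist'); save(im,'w2.png')
```

```text
at [0.6025 0.2851 0.0625] [ 3.141e+00  1.000e-03 -3.700e-02] F [-0.2 -0.1 -8.5] t 4.7 shift cm [ 3.19 25.53 -2.74] turn [ 0.     0.001 -0.292]
[-0.3   0.81 -0.37  1.58  0.36  0.82 -2.42] 73.44319760799408 0.04913280909207582
```

View pics/w2.png

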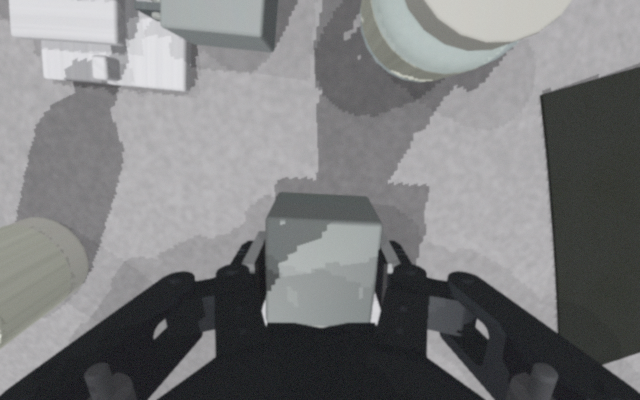

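The stand is held with its block centred between the fingers (pixel 322,265) and a measured weight of about 8 N. I'll carry it to the mat.

>>> play_rows --pt "0 3 -2 0 0 -0.05 -0.4" --pt "0 7 -2 0 0 -0.12 -0.4" --pt "1 12 -2 0 0 -0.2 -0.4" --pt "2 17 -2 0 0 -0.28 -0.4" --pt "2.8 21 -2 0 0 -0.292 -0.4"

```text
clock: 5.25
position: [0.6231, 0.0712, 0.0816]
tool_rot: [3.141, 0.0, 0.257]
force: [1.5, -0.1, -8.5]
grip_width: 0.049
finger_force: 74.2
```

Run:
```python
from h import *
im,d,W=cloud('wrist');g=im.astype(int)
rel([.625,.0288,.055],[np.pi,0,.255])
z=np.load('/tmp/w1.npz'); blob(z['W'],(z['im'].max(2)<60)&(abs(z['W'][...,2])<.015)&(np.hypot(z['W'][...,0]-.578,z['W'][...,1]-.016)<.17),'mat from w1')
```

```text
at [0.6243 0.062  0.0812] [3.136e+00 2.000e-03 2.480e-01] F [  2.5 -15.6  -9.4] t 5.3 shift cm [-0.75  3.22  2.64] turn [ 0.006  0.002 -0.007]
mat from w1 154 [519.1  41.1] [39.7 30.3] 88.3 [0.0001 0.0018 0.0035]
```

>>> play_rows --pt "-0.3 1 0 0 0 0 -0.4" --pt "-0.7 2 0 0 0 0 -0.4" --pt "-0.7 3.2 0 0 0 0 -0.4" --pt "-0.7 3.2 1 0 0 0 -0.4" --pt "-0.7 3.2 2 0 0 0 -0.4"

```text
clock: 5.8
position: [0.6245, 0.0422, 0.0611]
tool_rot: [-3.141, -0.0, 0.255]
force: [-0.5, -0.6, -9.5]
grip_width: 0.0493
finger_force: 75.0
```

Run:
```python
from h import *
rel([.625,.0288,.0165],[np.pi,0,.255])
z=np.load('/tmp/w1.npz');g=z['im'].astype(int);W=z['W']
for t in (70,85): blob(W,(g.max(2)<t)&(abs(W[...,2])<.015)&(np.hypot(W[...,0]-.578,W[...,1]-.016)<.17),'mat from w1')
```

```text
at [0.6245 0.0422 0.0611] [-3.141 -0.     0.255] F [-0.5 -0.6 -9.5] t 5.8 shift cm [-0.29  1.31  4.46] turn [-0. -0.  0.]
mat from w1 18476 [575.   16.8] [256.5 167.9] 14.7 [0.     0.0018 0.0035]
mat from w1 18754 [575.1  16.8] [257.9 168.9] 14.7 [0.     0.0018 0.0035]
```

>>> play_rows --pt "-0.4 1.2 1 0 0 0 -0.4" --pt "-0.4 1.2 2.5 0 0 0 -0.4" --pt "-0.4 1.2 3.8 0 0 0 -0.4" --pt "-0.4 1.2 4.4 0 0 0 -0.4" --pt "-0.4 1.2 4.7 0 0 0 -0.4"

```text
clock: 6.3
position: [0.6228, 0.0297, 0.0162]
tool_rot: [3.141, 0.002, 0.255]
force: [-35.2, -4.2, 85.4]
grip_width: 0.0492
finger_force: 84.5
```

>>> play_rows --pt "0 0 0 0 0 0 -0.4" --pt "0 0 0 0 0 0 0.4" --pt "0 0 0 0 0 0 0.7" --pt "0 0 0 0 0 0 0.9" --pt "0 0 0 0 0 0 0.9"

```text
clock: 6.8
position: [0.6237, 0.0293, 0.0147]
tool_rot: [-3.141, -0.0, 0.255]
force: [0.1, -1.3, 0.3]
grip_width: 0.0813
finger_force: 0.0
```

>>> play_rows --pt "0 0 -1 0 0 0 0.9" --pt "0 0 -4 0 0 0 0.9" --pt "0 0 -8 0 0 0 0.9" --pt "-2 0 -12 0 0 0 0.9" --pt "-6 0 -16 0 0 0 0.9"

```text
clock: 7.3
position: [0.5705, 0.0159, 0.1724]
tool_rot: [-3.141, -0.002, 0.255]
force: [0.7, -0.2, 0.8]
grip_width: 0.0811
finger_force: 0.0
```

Run:
```python
from h import *
im,d,W=cloud('wrist');save(im,'w3.png')
rel([.625,.0288,.0165],[np.pi,0,.255]); print(observe()['qpos'].round(2))
Z=W[...,2]
blob(W,(Z>.039)&(Z<.055)&(np.hypot(W[...,0]-.624,W[...,1]-.029)<.06),'block')
r=np.hypot(W[...,0]-.55,W[...,1]-.01)<.15
blob(W,(Z>.021)&(Z<.055)&r,'upper')
im,d,W=cloud('top');Z=W[...,2];r=np.hypot(W[...,0]-.55,W[...,1]-.01)<.15
blob(W,(Z>.021)&(Z<.055)&r,'upper top')
```

```text
at [0.567  0.0141 0.1771] [ 3.139 -0.004  0.255] F [ 5.9 -0.2  8.9] t 7.35 shift cm [ 5.92 -0.   16.08] turn [ 0.003 -0.004 -0.   ]
[ 0.25  0.54 -0.53  1.79  0.34  0.9  -1.75]
block 3293 [621.1  29.7] [54.5 50.3] 11.3 [0.0423 0.0439 0.0454]
upper 8340 [546.8  15. ] [206.2  64.1] 11.5 [0.0248 0.0324 0.0451]
upper top 101 [494.9  25.7] [118.  22.] 30.6 [0.0227 0.0301 0.0422]
```

View pics/w3.png

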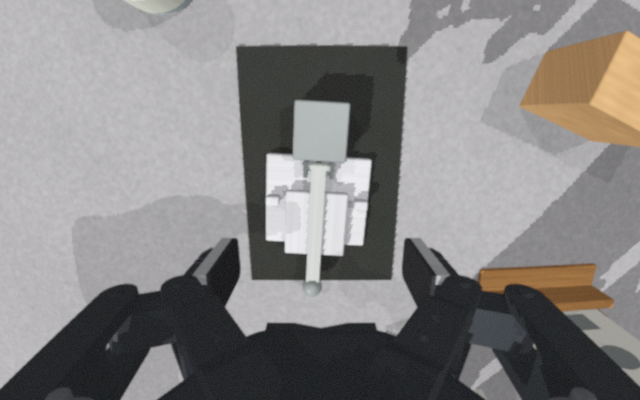

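The stand lies in the mat, with its origin at about (573, 20) against the mat centre (576, 17). Its yaw is 0.20 against 0.255, so step 1 is met. The ball is at pixel (312,288), about (456, -3.5) mm. Next I'll pinch the ball.

>>> play_rows --pt "-4 -0.4 0 0 0 0.056 0.3" --pt "-8 -0.8 0 0 0 0.056 0.2" --pt "-11 -1.1 2 0 0 0.056 0.2" --pt "-11 -1.1 5 0 0 0.056 0.2" --pt "-11 -1.1 8 0 0 0.056 0.2" --squeeze 25

```text
clock: 7.9
position: [0.4609, -0.0023, 0.09]
tool_rot: [3.141, -0.002, 0.198]
force: [0.8, 0.4, -1.5]
grip_width: 0.0515
finger_force: 0.0
```

>>> play_rows --pt "0 0 0 0 0 0 0.2" --pt "0 0 0 0 0 0 0.2" --pt "0 0 0 0 0 0 0.2" --pt "0 0 0 0 0 0 0.2" --pt "0 0 0 0 0 0 0.2"

```text
clock: 8.4
position: [0.4613, -0.002, 0.0909]
tool_rot: [3.141, -0.001, 0.198]
force: [-0.3, -0.2, -0.1]
grip_width: 0.051
finger_force: 0.0
```

Run:
```python
from h import *
rel([.456,-.0035,.012],[np.pi,0,.2]); print(observe()['qpos'].round(2))
im,d,W=cloud('wrist');save(im,'w4.png');Z=W[...,2]
blob(W,(Z>.02)&(Z<.055)&(np.hypot(W[...,0]-.456,W[...,1]+.0035)<.025),'ball')
```

```text
at [ 0.4613 -0.002   0.0909] [ 3.141e+00 -1.000e-03  1.980e-01] F [-0.3 -0.2 -0.1] t 8.4 shift cm [-0.56  0.04  7.89] turn [ 0.    -0.001 -0.002]
[ 0.24  0.53 -0.47  2.12  0.42  0.58 -1.91]
ball 1075 [462.8  -2.2] [35.5 21.4] 12.2 [0.0306 0.0331 0.0391]
```

View pics/w4.png

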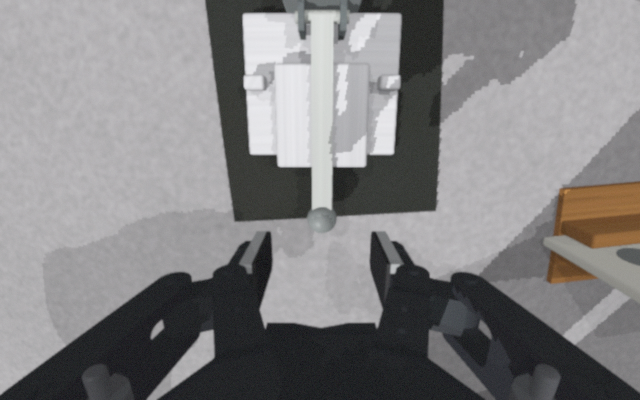

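The ball (321,220) sits centred between the fingers and needs a shift of about -0.5 cm in x. I'll descend, pinch, and swing it along the arc.

>>> play_rows --pt "-0.5 0 2 0 0 0 0.2" --pt "-0.5 0 4 0 0 0 0.2" --pt "-0.5 0 6 0 0 0 0.2" --pt "-0.5 0 7.4 0 0 0 0.2" --pt "-0.5 0 7.8 0 0 0 0.2"

```text
clock: 8.95
position: [0.4554, -0.0029, 0.0113]
tool_rot: [-3.141, 0.001, 0.199]
force: [0.4, -0.2, 0.2]
grip_width: 0.0516
finger_force: 0.0
```

>>> play_rows --pt "0 0 0 0 0 0 -0.1" --pt "0 0 0 0 0 0 -0.4" --pt "0 0 0 0 0 0 -0.8" --pt "0 0 0 0 0 0 -0.8" --pt "0 0 0 0 0 0 -0.8" --squeeze 30

```text
clock: 9.45
position: [0.4563, -0.003, 0.0127]
tool_rot: [3.141, -0.001, 0.198]
force: [-0.8, -1.2, 6.7]
grip_width: 0.0196
finger_force: 29.3
```

>>> play_rows --pt "0.15 0 -2 0 0 0 -0.8" --pt "0.6 0 -4 0 0 0 -0.8" --pt "1.35 0 -5.9 0 0 0 -0.8" --pt "2.35 0 -7.6 0 0 0 -0.8" --pt "3.6 0 -9.2 0 0 0 -0.8"

```text
clock: 9.95
position: [0.4913, 0.004, 0.1052]
tool_rot: [3.142, -0.0, 0.199]
force: [3.1, 0.0, -5.0]
grip_width: 0.0196
finger_force: 29.4
```

>>> play_rows --pt "1.5 0 -1.4 0 0 0 -0.8" --pt "3.2 0 -2.5 0 0 0 -0.8" --pt "5 0 -3.4 0 0 0 -0.8" --pt "6.9 0 -4 0 0 0 -0.8" --pt "8.9 0 -4.3 0 0 0 -0.8"

```text
clock: 10.45
position: [0.5791, 0.0214, 0.148]
tool_rot: [3.141, -0.0, 0.198]
force: [-0.0, -2.0, -4.9]
grip_width: 0.0202
finger_force: 29.9
```

Still holding the ball at about 1.5 rad. I'll go on to about 1.75 and release.

>>> play_rows --pt "1.3 0 0 0 0 0 -0.8" --pt "2.6 0 0.1 0 0 0 -0.8" --pt "3.3 0 0.2 0 0 0 -0.8" --pt "3.3 0 0.2 0 0 0 -0.8" --pt "3.3 0 0.2 0 0 0 -0.3"

```text
clock: 10.95
position: [0.6106, 0.0282, 0.1451]
tool_rot: [-3.141, 0.0, 0.199]
force: [-0.1, -0.4, -0.5]
grip_width: 0.0295
finger_force: 0.0
```

>>> play_rows --pt "0 0 0 0 0 0 0.3" --pt "0 0 0 0 0 0 0.5" --pt "0 0 0 0 0 0 0.5" --pt "0 0 -2 0 0 0 0.5" --pt "0 0 -6 0 0 0 0.5"

```text
clock: 11.45
position: [0.6093, 0.0281, 0.2035]
tool_rot: [-3.141, 0.005, 0.199]
force: [-0.2, -0.6, 0.9]
grip_width: 0.0643
finger_force: 0.0
```

>>> play_rows --pt "0 0 -4 0 0 0 0.5" --pt "-2 0 -8 0 0 0 0.5" --pt "-5 2 -12 0 0 0 0.5" --pt "-8 5 -15 0 0 0 0.5" --pt "-11 9 -16 0 0 0 0.5"

```text
clock: 11.95
position: [0.523, -0.0758, 0.3666]
tool_rot: [3.141, -0.004, 0.201]
force: [1.1, -0.4, -0.7]
grip_width: 0.0641
finger_force: 0.0
```

Run:
```python
from h import *
rel([.48,-.268,.35],[np.pi,0,.286+np.pi/2]); print(observe()['qpos'].round(2))
im,d,W=cloud('scene');Z=W[...,2]; ims=im
near=np.hypot(W[...,0]-.6,W[...,1]-.02)<.15
m=(Z>.14)&(Z<.25)&near; P=W[m]; print('high pts',len(P), P.mean(0) if len(P) else '', np.nanmax(P[:,2]) if len(P) else '')
im,d,W=cloud('top');Z=W[...,2];near=np.hypot(W[...,0]-.6,W[...,1]-.02)<.15
P=W[(Z>.13)&(Z<.19)&near]; print('top high',len(P),P.mean(0) if len(P) else '')
P=W[(np.hypot(W[...,0]-.482,W[...,1]+.268)<.09)&(Z>.205)&(Z<.235)]; r=cv2.minAreaRect((P[:,:2]*1000).astype(np.float32)); print('board top',len(P),r,np.median(P[:,2]))
save(cv2.resize(np.hstack([ims[160:310,190:430],im[70:220,280:520]]),(768,240)) if 0 else cv2.resize(ims[130:310,200:440],(800,600)),'s2.png')
```

```text
at [ 0.523  -0.0758  0.3666] [ 3.141 -0.004  0.201] F [ 1.1 -0.4 -0.7] t 11.95 shift cm [-8.06 17.97  1.64] turn [ 0.004 -0.002 -1.655]
[ 0.47  0.28 -0.56  1.65  0.16  1.26 -1.49]
high pts 44 [0.62227872 0.0271166  0.16381147] 0.17184192011858357
top high 43 [0.61465954 0.03059824 0.15963543]
board top 50 ((494.5344543457031, -307.85919189453125), (8.299720764160156, 64.35768127441406), 18.182384490966797) 0.21678070074020223
```

View pics/s2.png

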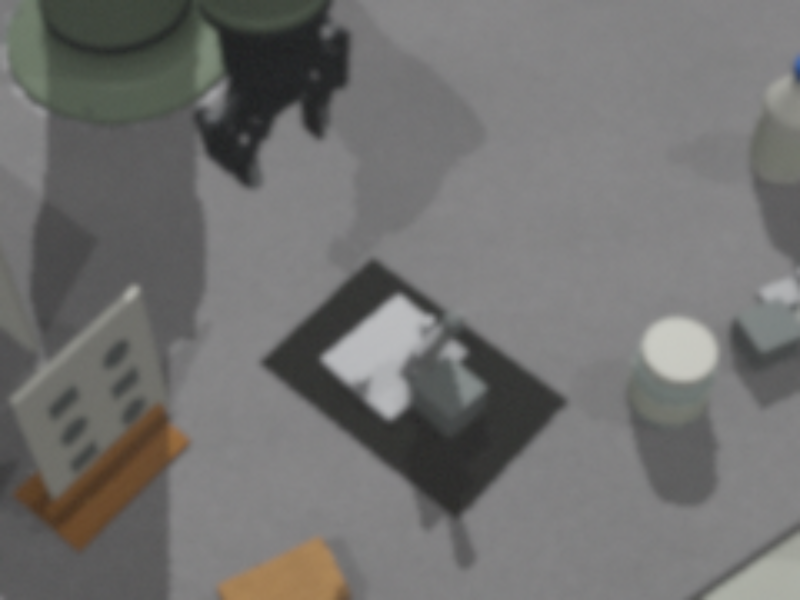

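The back is open: the ball sits at z of about 0.16 at (0.62, 0.03), as expected for 1.83 rad, and the stand has not moved. The board stands upright in the rack (crop 90,400). I'll move above it.

>>> play_rows --pt "-1.6 3.6 0 0 0 -0.14 0.5" --pt "-3.2 7.2 0 0 0 -0.28 0.5" --pt "-4.8 10.8 0 0 0 -0.42 0.5" --pt "-6.4 14.4 0 0 0 -0.56 0.5" --pt "-7.9 18 0 0 0 -0.7 0.5"

```text
clock: 12.55
position: [0.4807, -0.2699, 0.3637]
tool_rot: [3.141, 0.0, 0.905]
force: [1.3, -0.8, 0.7]
grip_width: 0.0639
finger_force: 0.0
```

>>> play_rows --pt "0 0 0 0 0 -0.14 0.5" --pt "0 0 0 0 0 -0.28 0.5" --pt "0 0 0 0 0 -0.42 0.5" --pt "0 0 0 0 0 -0.56 0.5" --pt "0 0 0 0 0 -0.7 0.5"

```text
clock: 13.05
position: [0.4813, -0.2683, 0.3635]
tool_rot: [-3.141, -0.0, 1.605]
force: [1.0, 0.4, -0.5]
grip_width: 0.0641
finger_force: 0.0
```

>>> play_rows --pt "0 0 0 0 0 -0.14 0" --pt "0 0 0 0 0 -0.25 0" --pt "0 0 0 0 0 -0.25 0" --pt "0 0 0 0 0 -0.25 0" --pt "0 0 0 0 0 -0.25 0"

```text
clock: 13.55
position: [0.4814, -0.2683, 0.3636]
tool_rot: [-3.142, 0.0, 1.846]
force: [0.2, -0.3, 0.2]
grip_width: 0.0429
finger_force: 0.0
```

Run:
```python
from h import *
print(observe()['qpos'].round(2))
for n in('top','wrist'):
    im,d,W=cloud(n);Z=W[...,2]; np.savez('/tmp/b'+n,im=im,W=W)
    m=(np.hypot(W[...,0]-.482,W[...,1]+.268)<.1)&(Z>.12)&(Z<.235)
    print(n,m.sum()); 
    if m.sum()>20:
        v,u=np.nonzero(m);print(u.min(),u.max(),v.min(),v.max());blob(W,m,'all'); blob(W,m&(Z>.208),'top edge')
save(im,'w5.png')
rel([.4828,-.2683,.19],[np.pi,0,.286+np.pi/2])
```

```text
[ 0.97  0.37 -0.77  1.59  0.26  1.3   0.44]
top 102
389 427 187 199
all 102 [ 479.8 -256.2] [  8.7 121. ] 15.7 [0.1308 0.2157 0.2216]
top edge 85 [ 478.4 -252.8] [  8.  111.5] 16.2 [0.2103 0.2164 0.2217]
wrist 1124
318 326 110 250
all 1124 [ 483.3 -270.1] [  8.5 147.4] 16.1 [0.2124 0.2146 0.2162]
top edge 1118 [ 483.6 -270. ] [  8.  147.4] 16.3 [0.2126 0.2146 0.2162]
at [ 0.4814 -0.2683  0.3637] [-3.142  0.     1.847] F [-0.7  0.2 -0.1] t 13.65 shift cm [-0.04  0.13 17.37] turn [-0.    0.   -0.01]
```

View pics/w5.png

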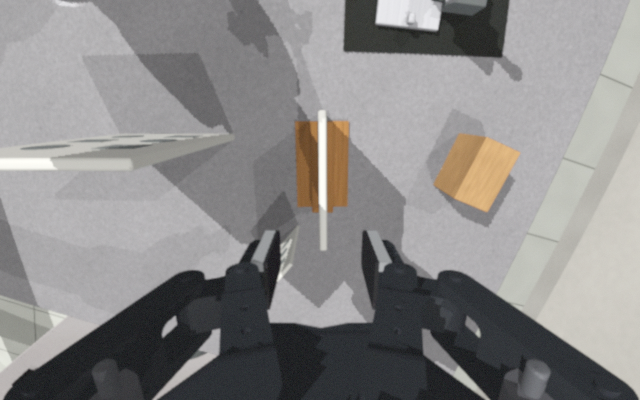

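The board's top edge in the wrist view is at (323,180) with centre (483.4, -270) mm, z 0.215, yaw 0.283 and width 147 mm, so it is the middle board. I'll descend, grip 13 mm below the top edge, and lift.

>>> play_rows --pt "-0.2 0.15 4 0 0 -0.008 0" --pt "-0.2 0.15 8 0 0 -0.008 0" --pt "-0.2 0.15 12 0 0 -0.008 0" --pt "-0.2 0.15 16 0 0 -0.008 0" --pt "-0.2 0.15 17.9 0 0 -0.008 0"

```text
clock: 14.15
position: [0.4822, -0.2693, 0.1816]
tool_rot: [-3.139, -0.002, 1.856]
force: [0.0, -0.9, -0.3]
grip_width: 0.043
finger_force: 0.0
```

>>> play_rows --pt "0 0 0 0 0 0 -0.3" --pt "0 0 0 0 0 0 -0.6" --pt "0 0 0 0 0 0 -1" --pt "0 0 0 0 0 0 -1" --pt "0 0 0 0 0 0 -1" --squeeze 50

```text
clock: 14.65
position: [0.4842, -0.2702, 0.1861]
tool_rot: [3.14, 0.002, 1.856]
force: [-0.7, 1.0, 8.4]
grip_width: 0.007
finger_force: 50.2
```

>>> play_rows --pt "0 0 0 0 0 0 -1" --pt "0 0 -1 0 0 0 -1" --pt "0 0 -3 0 0 0 -1" --pt "0 0 -6 0 0 0 -1" --pt "0 0 -10 0 0 0 -1"

```text
clock: 15.15
position: [0.4827, -0.2696, 0.2858]
tool_rot: [-3.141, -0.001, 1.857]
force: [0.7, -0.9, -1.0]
grip_width: 0.0075
finger_force: 48.8
```

Run:
```python
from h import *
o=observe();print(o['qpos'].round(2),o['grip_width'],o['finger_force'])
rel([.58,.02,.36],[np.pi,0,.199+np.pi/2])
```

```text
[ 0.95  0.43 -0.75  1.7   0.32  1.14  0.39] 0.007502529380984241 48.79216432571411
at [ 0.4827 -0.2696  0.2858] [-3.141e+00 -1.000e-03  1.857e+00] F [ 0.7 -0.9 -1. ] t 15.15 shift cm [25.05 17.5  -7.41] turn [-0.001 -0.001  0.087]
```

The board is held (7.5 mm grip) and out of the rack. I'll move it toward the stand, upright.

>>> play_rows --pt "1.5 1 -1 0 0 0 -1" --pt "4.5 3 -2 0 0 0 -1" --pt "7.5 5 -2 0 0 0 -1" --pt "10.5 7 -2 0 0 0 -1" --pt "13.5 9 -2 0 0 0 -1"

```text
clock: 15.65
position: [0.5318, -0.113, 0.3052]
tool_rot: [3.141, 0.0, 1.857]
force: [0.7, 0.7, -1.6]
grip_width: 0.0072
finger_force: 48.8
```

>>> play_rows --pt "3 2 0 0 0 0.03 -1" --pt "6 4 0 0 0 0.06 -1" --pt "9 6 0 0 0 0.087 -1" --pt "11 6.8 0 0 0 0.087 -1" --pt "11.8 7 0 0 0 0.087 -1"

```text
clock: 16.15
position: [0.5653, 0.0213, 0.305]
tool_rot: [3.141, -0.001, 1.773]
force: [0.1, -0.1, -1.1]
grip_width: 0.0075
finger_force: 48.8
```

```bash
cat > place.py <<'E'
from h import *
import sys
h,t,L=float(sys.argv[1]),float(sys.argv[2]),float(sys.argv[3]); dx=float(sys.argv[4]) if len(sys.argv)>4 else 0
s=np.array([.980,.198,0]); y=np.array([-.198,.980,0]); u=np.sin(t)*s+np.cos(t)*np.array([0,0,1])
rest=np.array([.5731,.0200,.013])-(.007-dx)*s
R1=Rn.from_matrix(np.column_stack([y,np.cross(-u,y),-u]))
rel(rest+[0,0,h]+L*u,R1.as_euler('xyz')); print(observe()['qpos'].round(2))
E
python3 - <<'E'
from h import *
im,d,W=cloud('scene');save(im[100:320,180:460],'s3.png');Z=W[...,2]
near=np.hypot(W[...,0]-.566,W[...,1]-.02)<.085
m=(Z>.09)&(Z<.24)&near&(im.min(2)>110); P=W[m]; print(m.sum(),np.nanpercentile(P,[1,50,99],axis=0).round(4))
E
python3 place.py .06 .24 .178
```

```text
159 [[ 0.5548 -0.0507  0.102 ]
 [ 0.5776  0.0063  0.1383]
 [ 0.6095  0.0943  0.2345]]
at [0.5651 0.0212 0.305 ] [ 3.141e+00 -1.000e-03  1.773e+00] F [-0.5  0.6 -2. ] t 16.2 shift cm [-0.29  4.29  5.91] turn [ 0.24  -0.     0.003]
[ 0.42  0.45 -0.8   1.64  0.34  1.2  -0.24]
```

View pics/s3.png

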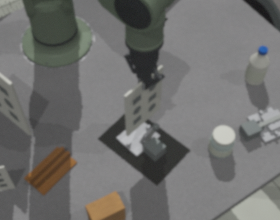

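The board hangs upright in the gripper just ahead of the stand (crop 140,110). I'll tilt and lower it to 60 mm above its seat.

>>> play_rows --pt "0 1.5 0 0.08 0 0 -1" --pt "-0.3 3 1 0.16 0 0 -1" --pt "-0.3 4.3 3 0.24 0 0 -1" --pt "-0.3 4.3 5 0.24 0 0 -1" --pt "-0.3 4.3 5.9 0.24 0 0 -1"

```text
clock: 16.7
position: [0.6078, 0.0228, 0.2434]
tool_rot: [-2.899, -0.001, 1.769]
force: [0.4, -0.6, -1.8]
grip_width: 0.007
finger_force: 49.4
```

>>> play_rows --pt "0 0 0 0 0 0 -1" --pt "0 0 0 0 0 0 -1" --pt "0 0 0 0 0 0 -1" --pt "0 0 0 0 0 0 -1" --pt "0 0 0 0 0 0 -1"

```text
clock: 17.2
position: [0.6084, 0.0234, 0.2463]
tool_rot: [-2.903, 0.0, 1.77]
force: [-1.0, -0.1, -1.5]
grip_width: 0.0072
finger_force: 49.3
```

```bash
python3 place.py .03 .24 .178
python3 - <<'E'
from h import *
y=np.array([-.198,.980,0]);s=np.array([.980,.198,0])
for n in ('scene','top'):
    im,d,W=cloud(n); np.savez('/tmp/p'+n,im=im,W=W)
    D=W-np.array([.5731,.02,.003]); X,Y,Z=D@s*1000,D@y*1000,D[...,2]*1000
    m=(np.abs(Y)<95)&(X>-60)&(X<90)&(Z>30)&(Z<300)&(im.min(2)>100)
    print(n,m.sum())
    for z0 in range(40,300,20):
        k=m&(Z>z0)&(Z<z0+20)
        if k.sum()>4: print(z0,k.sum(),'X',np.percentile(X[k],[5,50,95]).round(1),'Y',np.percentile(Y[k],[2,98]).round(1))
E
```

```text
at [0.6084 0.0234 0.2463] [-2.903  0.     1.77 ] F [-1.  -0.1 -1.5] t 17.2 shift cm [0.37 0.72 2.96] turn [ 0.001  0.    -0.001]
[ 0.27  0.7  -0.72  1.39  0.4   1.45 -0.27]
scene 273
40 10 X [14.9 30.3 70.4] Y [-30.4  22.5]
60 25 X [-6.7  0.5 26.7] Y [-77.1  58.6]
80 43 X [-1.1  3.4 23.1] Y [-78.   61.5]
100 28 X [ 3.7 27.1 38.8] Y [-77.7  65.6]
120 25 X [ 8.7 30.8 33.7] Y [-78.1  15.2]
140 8 X [ 9.9 14.4 18.4] Y [-78.4 -76.1]
160 11 X [17.8 19.9 54.5] Y [-78.8   7.2]
180 8 X [22.1 25.8 28.2] Y [-79.6 -74.7]
200 7 X [26.6 30.1 31.2] Y [-77.2 -73.6]
220 9 X [31.9 35.3 39.2] Y [-78.3 -73.7]
240 17 X [27.6 40.6 44. ] Y [-78.  -11.7]
260 79 X [39.6 44.5 47.3] Y [-77.  -10.3]
top 498
60 25 X [-10.7  -9.5  -8.2] Y [-36.8  65.8]
80 58 X [-8.4 -6.1 -3.5] Y [-34.2  69.1]
100 43 X [-4.  -2.   1.1] Y [-25.2  66.5]
120 42 X [0.9 3.8 6.2] Y [-21.8  67.5]
140 62 X [ 5.5  8.4 10.7] Y [-21.4  68.7]
160 35 X [10.6 13.3 15.6] Y [-18.1  68.1]
180 45 X [15.7 18.1 20.5] Y [-11.8  69.2]
200 37 X [20.3 22.4 26.4] Y [ 8.1 67.9]
220 29 X [25.3 29.1 31.1] Y [ 9.  69.2]
240 50 X [30.9 33.4 36.3] Y [ 9.7 67.6]
260 68 X [35.8 39.6 45.2] Y [14.5 69.2]
```

The board's tilt (slope 0.25) and position match the plan: front face at x of about -10 mm, and y from -78 to +69 mm. I'll lower it with a small y correction.

>>> play_rows --pt "0.2 0.2 0.7 0 0 0 -1" --pt "0.4 0.4 1.4 0 0 0 -1" --pt "0.4 0.6 2.2 0 0 0 -1" --pt "0.4 0.72 3 0 0 0 -1" --pt "0.4 0.72 3 0 0 0 -1"

```text
clock: 17.8
position: [0.6068, 0.0272, 0.2133]
tool_rot: [-2.9, -0.0, 1.77]
force: [0.1, -0.1, -1.1]
grip_width: 0.0072
finger_force: 49.3
```

>>> play_rows --pt "0 0.12 0.5 0 0 0 -1" --pt "0 0.24 1 0 0 0 -1" --pt "0 0.36 1.5 0 0 0 -1" --pt "0 0.48 2 0 0 0 -1" --pt "0 0.55 2.3 0 0 0 -1"

```text
clock: 18.3
position: [0.6072, 0.0273, 0.1906]
tool_rot: [-2.901, -0.0, 1.77]
force: [0.0, -0.1, -1.9]
grip_width: 0.0074
finger_force: 49.3
```

```bash
python3 place.py 0 .24 .178
```

```text
at [0.6072 0.0273 0.1906] [-2.901 -0.     1.77 ] F [ 0.  -0.1 -1.9] t 18.3 shift cm [-0.05  0.16  0.45] turn [-0. -0. -0.]
[ 0.26  0.75 -0.7   1.45  0.43  1.36 -0.3 ]
```

>>> play_rows --pt "0 0.03 0.1 0 0 0 -1" --pt "0 0.06 0.2 0 0 0 -1" --pt "0 0.08 0.3 0 0 0 -1" --pt "0 0.1 0.4 0 0 0 -1" --pt "0 0.1 0.4 0 0 0 -1"

```text
clock: 18.8
position: [0.608, 0.0277, 0.1886]
tool_rot: [-2.904, 0.0, 1.77]
force: [1.1, 0.3, 15.7]
grip_width: 0.0075
finger_force: 51.9
```

The foot rests on the plate (16 N). I'll release and withdraw along the fingers.

>>> play_rows --pt "0 0 0 0 0 0 -0.8" --pt "0 0 0 0 0 0 -0.6" --pt "0 0 0 0 0 0 -0.4" --pt "0 0 0 0 0 0 -0.3" --pt "0 0 0 0 0 0 -0.3"

```text
clock: 19.3
position: [0.6073, 0.0274, 0.187]
tool_rot: [-2.901, -0.0, 1.77]
force: [0.1, -0.4, 0.6]
grip_width: 0.0299
finger_force: 0.0
```

>>> play_rows --pt "0 0 -1 0 0 0 -0.3" --pt "0 0 -3 0 0 0 -0.3" --pt "0 0 -6 0 0 0 -0.3" --pt "0 0 -10 0 0 0 -0.3" --pt "0 0 -14 0 0 0 -0.3"

```text
clock: 19.8
position: [0.64, 0.034, 0.3253]
tool_rot: [-2.902, -0.0, 1.77]
force: [0.3, 0.5, 1.0]
grip_width: 0.0297
finger_force: 0.0
```

>>> play_rows --pt "0 0 0 0 0 0 -0.3" --pt "0 0 0 0 0 0 -0.3" --pt "0 0 0 0 0 0 -0.3" --pt "0 0 0 0 0 0 -0.3" --pt "0 0 0 0 0 0 -0.3"

```text
clock: 20.3
position: [0.6396, 0.0338, 0.3225]
tool_rot: [-2.901, -0.0, 1.77]
force: [0.7, 0.4, -0.3]
grip_width: 0.03
finger_force: 0.0
```

Run:
```python
from h import *
y=np.array([-.198,.980,0]);s=np.array([.980,.198,0])
print(observe()['position'])
for n in ('scene','top'):
    im,d,W=cloud(n)
    if n=='scene': save(cv2.resize(im[150:300,240:440],(800,600)),'s4.png')
    D=W-np.array([.5731,.02,.003]); X,Y,Z=D@s*1000,D@y*1000,D[...,2]*1000
    m=(np.abs(Y)<95)&(X>-60)&(X<90)&(Z>10)&(Z<300)&(im.min(2)>100)
    for z0 in range(10,260,30):
        k=m&(Z>z0)&(Z<z0+30)
        if k.sum()>4: print(n,z0,k.sum(),'X',np.percentile(X[k],[5,50,95]).round(1),'Y',np.percentile(Y[k],[2,98]).round(1))
```

```text
[0.63964864 0.03378064 0.32247444]
scene 10 142 X [-58.6 -37.3  16.9] Y [-55.   48.8]
scene 40 14 X [ 0.9  6.  10.4] Y [-72.9  70.7]
scene 70 19 X [ 7.5 14.7 19.7] Y [-73.8  71. ]
scene 100 48 X [20.5 29.  34.9] Y [-73.8  67.5]
scene 130 19 X [24.3 29.3 33.1] Y [-74.3  71.9]
scene 160 25 X [32.8 37.1 41.2] Y [-74.6  69.3]
scene 190 159 X [40.  44.5 47.7] Y [-73.6  47.7]
top 10 294 X [-56.7 -27.3  -5.7] Y [-48.4  65.1]
top 40 66 X [-5.  -1.8  3.6] Y [-36.   72.4]
top 70 80 X [ 3.6  7.  10.3] Y [-33.8  72. ]
top 100 65 X [ 9.7 14.1 18.6] Y [-16.6  72.7]
top 130 85 X [18.  21.1 24.8] Y [-24.   72.8]
top 160 80 X [25.2 29.8 33.4] Y [-16.1  71.5]
top 190 141 X [33.4 38.5 45.2] Y [-14.7  71.8]
```

View pics/s4.png

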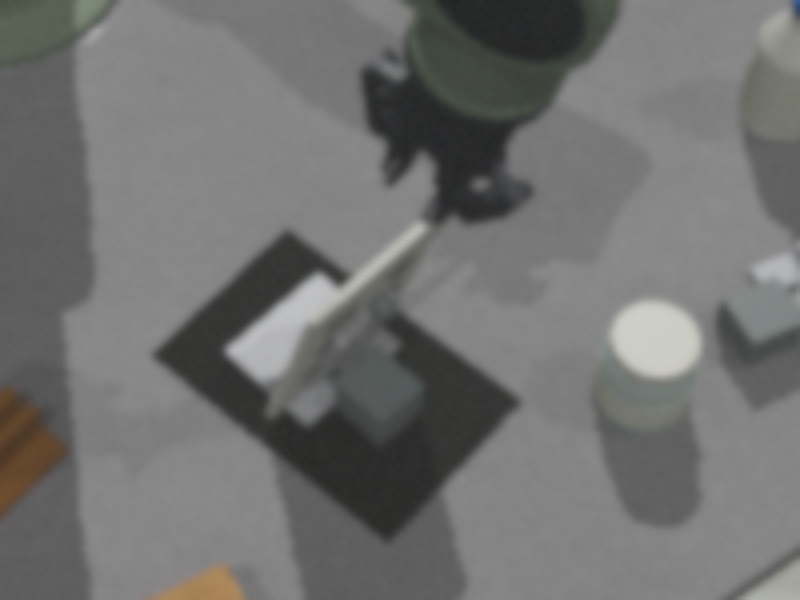

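The board leans about 15° on the open back (slope 0.268). Its foot is at x of about -9 mm, it is centred in y (±73 mm), and the gripper is clear. Handing in.

```bash
python3 -c "
from workcell import bot
print(bot.job_done())"
```

```text
the job is handed in; nothing more can be done
None
```

I handed the job in at about 20 s; the call returned no verdict. By my last camera check the stand is open on the mat, about 5 mm off its centre, with the board centred behind the lips and leaning back about 15°. The gripper was clear, and the carton, bottle and jar were never touched.

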